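# Fit the curved jaw and hold the sprung cup clamp open

## Robot

A 6-joint arm with a two-finger parallel gripper is mounted at the origin on the work surface. World frame = base frame: x ahead of the robot, y to its left, z up, the work surface at z = 0. Lengths are in m, angles in rad, forces in N, time in s.
With the tool pointing down it reaches from about 0.275 to 0.75 m from the base axis. Payload 10.2 kg.
Tool frame: the origin (TCP) lies midway between the tips of the shut fingers; the grasp point (between the pads) lies 19 mm behind it (r.hold_point_z is the distance from the TCP to the grasp point, in m); z points along the fingers, y is the line along which they close (so a half turn about z gives the same grasp; the last joint's range is limited). The gripper opens to 85 mm and grips with 20 to 120 N. Pads are 22 mm wide; open, the fingers measure 114 mm over their backs; the gripper's body (76 mm by 85 mm) begins 54 mm behind the grasp point. The pads swing forward as they close: fully open they stand 13 mm farther back than shut.
Start: joints at [-1.461, 0.313, 1.498, -0, 1.331, -0.223], TCP at [0.171, -0.496, 0.231] pointing down, gripper open.
Joint ranges: [-2.94, 2.94], [-0.97, 2.17], [0.19, 2.56], [-1.23, 4.37], [0.02, 3.11], [-2.88, 2.88]. Speed limits (rad/s): [2.39, 2.39, 3.01, 3.14, 3.14, 3.14].

## Interface

Orientations are given as a unit quaternion [w, x, y, z].
In Python, from plant import r gives the robot as it stands.
- The arm moves only by the shell command python3 -m creep 'ROWS'. ROWS is JSON, a list of rows, each a list of 7 numbers: the turn, a rotation vector about the world's x, y, z in units of 5 degrees (1.0 is 5 degrees), then the shift along the world's x, y, z in units of 30 mm (1.0 is 30 mm), then the closure, from -1 (fully open) to 1 (shut). A call has 1 to 5 rows; each row shifts and turns the commanded pose from where the row before left it; what a row does not reach is not made up. A row lasts 1/12 s, in which the tool goes at most 41.7 mm and 7.16 degrees, less where a joint would pass 70% of its speed; a pose out of reach is approached as far as the arm can. A call is refused whole if a number of a shift passes 1 or a number of a turn 1, either way. A call with a gripper value outside its range is refused whole. The fingers move at their own pace and stop on an object; the grip force is fixed at half the most. Time passes only in rows, so rows that do not move let the fingers close. It gives the time, the measured TCP pose, the force, the opening and the grip force at its end, in the units of the state.
- r.read_state(): the state, without advancing time (a new reading comes with each control period).
- r.grab_frame(name): name is "scene" or "top"; returns a dict with "pixels" (400x640x3 uint8, blue, green, red), "range_z" (400x640 float32, m along the optical axis (not along the pixel's ray), 0 where there is no reading), "K" (3x3 intrinsics, pixels), "world_from_camera" (4x4, takes a point from camera to world coordinates). Camera axes: x right, y down, z forward; pixel columns grow to the right and rows downward; lengths in m; the calibration is good to about 2 mm. A picture is of the moment at which its call begins.
- r.hand_in(): hands the job in; it is judged then, once.
Trained networks look in a picture, given as the dict that the camera call returned (one of the last four; its "shot" number tells which), for a name from the list of things; names that differ only in an ending like _2 or _b are one class to them, and where a whole thing is asked for, a point or a joint stands for the part that bears it (a point fixed in the world has none). Each returns a list of dicts, best first, with "p" (0 to 1); they miss things now and then, are a little off and sometimes report something else, mostly with a low value. They report only what shows in the picture. A call takes as long as a camera call. They do not tell look-alikes from the thing itself.
- r.look_for(picture, label): "bbox" ([centre column, centre row, width, height] in pixels, round what is visible of it).
- r.tip_of(picture, label): "location" ([row, column] in pixels: a listed point, or the origin of a listed thing).
The state is a dict: "clock": time; "q": joint angles; "qvel": joint speeds; "effort": joint torques, N m; "tool_pos": TCP position; "ee_rot": TCP orientation; "contact_force": force on the tool from outside, world axes, zero at the start; "torque": the same for the moment, N m; "opening": finger opening in m; "gripper_force": force on a finger pad.
Only numpy, scipy, OpenCV 4.12 (cv2) and the standard library are available. Lean on these libraries where they do the work, as an engineer would, in place of code of your own. Each camera call takes 0.05 s, during which the arm holds its last target. There are 200 camera calls.

## Task

Get the cup clamp ready for a large cup: drop the curved jaw (not the flat one) fully home over the square post on the clamp's sprung rod, its hollow facing the fixed jaw. Then grip the rod itself, best by its bow handle, pull it out against its spring until the groove round the rod has just come clear of the barrel's mouth, and keep holding it there, so that a cup could be set in: the program finishes while holding. Leave the cups and everything else on the table where they stand.

Things in the scene. Friction and masses are not known exactly. Their poses are not given: they have to be found in the camera images.
- clamp: Cup clamp fixed to the table: base plate 205 x 90 x 12 mm with a level barrel (36 mm across, axis 40 mm up) out of which a rod slides. Origin on the table under the barrel's axis, 60 mm behind its mouth; +x = direction the rod is pulled, z up. On the barrel stand the fixed jaw (hollow pad facing +x, apex at x = -14 mm, 68 to 112 mm up) and a cup rest (top 64 mm up, to x = 48 mm).
- barrel_mouth (a point): Centre of the barrel's mouth (end face of its dark collar), 60 mm along +x from the clamp's origin, 40 mm above the table; axes as the clamp's.
- rod_travel (a joint): How far the rod is out, m: 0 fully in, stop at 0.070. The mark is a dark groove, 3 mm wide, round the 24 mm rod, 42 to 45 mm from the end block's face and hidden in the barrel at the start; it has just come out of the mouth at 0.045. The inner spring pulls the rod back in with 5 N at 0 and 12 N at 0.045 (160 N/m); friction 0.6 N. Let go, it slides in.
- post_seat (a point): Foot centre of the upright square post on top of the rod's end block (block 40 mm along x, 50 mm wide, top 62 mm above the table); 80 mm along +x from the clamp's origin with the rod in, moves with the rod; axes as the clamp's. The post is 14 mm square (sides along x and y), 26 mm tall, its top 5 mm tapered to 8 mm.
- rod: The sliding rod with its dark end block and, at its outer end, a bow handle of 12 mm round steel bar: two arms (88 mm between centre lines) and a cross bar along y, 65 mm out from the end block's face. Its origin and axes coincide with point post_seat; for the grip see point bow_bar.
- bow_bar (a point): Middle of the bow handle's cross bar (12 mm diameter, along y), 85 mm along +x from post_seat and 20 mm lower, so 42 mm above the table; axes as the clamp's. Free space: 59 mm between bar and end block, 76 mm between the arms. Can be pinched from above, fingers closing along x.
- curved_jaw: Loose curved jaw, upright on the table: hub 30 x 30 x 52 mm tall, square bore from below (16 mm wide, 28 deep, lowest 3 mm 18.5 wide); on its -x side a rubber pad 60 mm wide, 6 to 50 mm up, hollow to -x (radius 48 mm), from x = -16 to -33 mm. Origin: bore centre on the underside. Grip the hub across y. 80 to 170 g. Fitted, its x points as the clamp's, underside on the end block.
- curved_jaw_face (a point): Apex of the hollow of the curved jaw's pad: 22 mm along the jaw's -x from its origin and 28 mm above its underside.
- flat_jaw: The flat jaw, standing on the table: the same hub and size, but with a plain flat pad 62 mm wide. Not wanted; origin as for the curved jaw.
- cup_back: White cup with handle, 104 mm across the rim, 66 mm tall, towards the back of the table; origin under its centre. To be left alone.
- cup_front: The same kind of cup, at the robot's front left; to be left alone.
- tape_roll: Roll of paper tape lying flat, 92 mm across, 24 mm tall; origin under its centre. To be left alone.
- pen_jar: Jar with pens, 68 mm across, 85 mm tall (pens to about 150 mm); origin under its centre. To be left alone.
- brush: Brush lying on the table, 180 mm long; to be left alone.
- saucer: White saucer, 144 mm across, 18 mm tall; to be left alone.
Mind the look-alikes: they are no part of the job. Leave any red or turquoise look-alike of the curved_jaw alone.

How it is judged:
By the outcome, as a careful person would: the job done as asked, in the order asked, and still so for the second after the job is handed in, while the arm keeps its last pose, push and grip.
It also fails if it takes over 51 s, if anything falls off the work surface, if the arm or the gripper's body presses on something with over 40 N, if the wrist force passes 120 N, or if a joint passes its speed limit or range.

## Working session

There is one attempt and no reset: what is moved stays moved. The work goes in short steps, Python scripts to look and compute and a shell command to move; the robot and the scene stay as the last step left them, time stands still between calls to the robot, and variables do not carry over. Pictures are saved under pics/ and viewed, at most 10 in all, crops included, and the job is handed in when it is done.

```bash
mkdir -p pics; cat > h.py <<'E'
import numpy as np, cv2
from plant import r
def pt(f,row,col,z=None):
    K=f["K"];T=f["world_from_camera"]
    d=np.array([(col-K[0,2])/K[0,0],(row-K[1,2])/K[1,1],1.])
    if z is None:
        p=f["range_z"][int(round(row)),int(round(col))]*d
        return T[:3,:3]@p+T[:3,3]
    w=T[:3,:3]@d; return T[:3,3]+w*(z-T[2,3])/w[2]
def cloud(f):
    K=f["K"];T=f["world_from_camera"];v,u=np.mgrid[:400,:640];Z=f["range_z"]
    P=np.stack([(u-K[0,2])/K[0,0]*Z,(v-K[1,2])/K[1,1]*Z,Z],-1)
    return P@T[:3,:3].T+T[:3,3]
E
python3 - <<'E'
from h import *
for c in("top","scene"):
    f=r.grab_frame(c);cv2.imwrite(f"pics/{c}0.png",f["pixels"])
    for l,z in(("clamp",0),("barrel_mouth",.04),("post_seat",.062),("bow_bar",.042),("curved_jaw",0),("curved_jaw_face",.028),("flat_jaw",0)):
        for d in r.tip_of(f,l)[:3]: print(c,l,round(d["p"],2),np.round(d["location"]),np.round(pt(f,*d["location"],z),3))
s=r.read_state();print(s["tool_pos"],s["ee_rot"],s["opening"],r.hold_point_z)
E
```

```text
top clamp 0.74 [177. 255.] [0.564 0.118 0.   ]
top barrel_mouth 0.96 [177. 270.] [0.557 0.073 0.04 ]
top post_seat 0.95 [179. 280.] [0.549 0.044 0.062]
top bow_bar 0.62 [184. 313.] [ 0.541 -0.041  0.042]
top bow_bar 0.6 [199. 445.] [ 0.51  -0.39   0.042]
top bow_bar 0.23 [179. 278.] [0.552 0.053 0.042]
top curved_jaw 0.7 [118. 431.] [ 0.749 -0.373  0.   ]
top curved_jaw 0.69 [276. 366.] [ 0.305 -0.189  0.   ]
top curved_jaw 0.64 [228. 390.] [ 0.435 -0.252  0.   ]
top curved_jaw_face 0.65 [115. 429.] [ 0.749 -0.359  0.028]
top curved_jaw_face 0.63 [181. 378.] [ 0.556 -0.215  0.028]
top curved_jaw_face 0.58 [225. 383.] [ 0.439 -0.228  0.028]
top flat_jaw 0.81 [167. 420.] [ 0.606 -0.339  0.   ]
scene clamp 0.74 [282. 326.] [0.57  0.126 0.   ]
scene barrel_mouth 0.62 [257. 318.] [0.557 0.075 0.04 ]
scene barrel_mouth 0.25 [153. 239.] [ 0.53  -0.361  0.04 ]
scene barrel_mouth 0.19 [226. 209.] [ 0.73  -0.169  0.04 ]
scene bow_bar 0.93 [228. 297.] [ 0.55  -0.027  0.042]
scene curved_jaw 0.89 [192. 169.] [ 0.756 -0.377  0.   ]
scene curved_jaw 0.87 [165. 334.] [ 0.305 -0.185  0.   ]
scene curved_jaw 0.71 [127. 331.] [ 0.208 -0.331  0.   ]
scene curved_jaw_face 0.9 [172. 287.] [ 0.452 -0.22   0.028]
scene curved_jaw_face 0.82 [155. 326.] [ 0.319 -0.212  0.028]
scene curved_jaw_face 0.72 [124. 328.] [ 0.227 -0.32   0.028]
scene flat_jaw 0.84 [177. 222.] [ 0.604 -0.338  0.   ]
[ 0.1715004  -0.4962051   0.23129385] [-5.02562946e-06  9.86186872e-01  1.65636508e-01  1.97872965e-06] 0.08545426049530126 0.0187
```

View pics/top0.png

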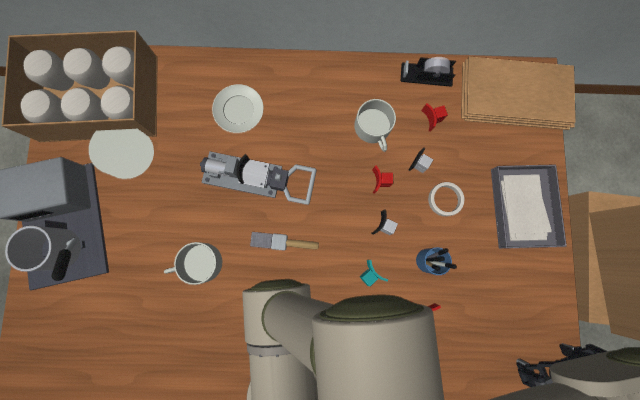

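View pics/scene0.png

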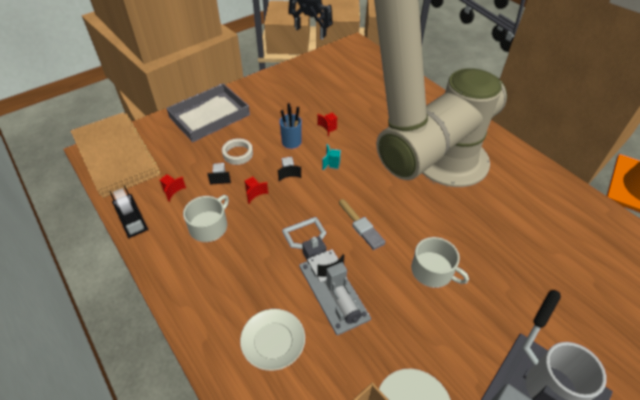

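The top view shows the wanted curved jaw (grey hub, black hollow pad) at about (col 388, row 225). The flat jaw is at (421,160), and the red and turquoise ones are look-alikes. The clamp runs from (203,165) to the bow at (313,185), with the rod pointing to world −y.

```bash
cat > m.py <<'E'
from h import *
f=r.grab_frame("top");g=r.grab_frame("scene")
a=cv2.resize(f["pixels"][210:245,370:410],None,fx=10,fy=10,interpolation=cv2.INTER_CUBIC)
b=cv2.resize(f["pixels"][145:210,195:325],None,fx=6,fy=6,interpolation=cv2.INTER_CUBIC)
c=cv2.resize(g["pixels"][150:190,270:310],None,fx=10,fy=10,interpolation=cv2.INTER_CUBIC)[:350]
o=np.zeros((390+200,800,3),np.uint8);o[:390,:780]=b
o[390:590,:228]=cv2.resize(a,(228,200));o[390:590,240:468]=cv2.resize(c,(228,200))
cv2.imwrite("pics/crop1.png",o)
for n,F in(("top",f),("scene",g)):
    C=cloud(F);I=F["pixels"].astype(int).sum(-1)/3;S=F["pixels"].max(-1).astype(int)-F["pixels"].min(-1)
    X,Y,Z=C[...,0],C[...,1],C[...,2]
    j=(abs(X-.435)<.06)&(abs(Y+.245)<.06)&(Z>.042)&(Z<.07)
    hub=j&(I>100);pad=j&(I<70)
    for nm,m in(("hub",hub),("pad",pad)):
        P=C[m];print(n,nm,len(P),P.mean(0).round(4),P.min(0).round(3),P.max(0).round(3))
    box=(X>.45)&(X<.65)&(Y<.2)&(Y>-.1)
    P=C[box&(Z>.02)&(Y<-.0)];print("bow",len(P),P.mean(0).round(3),P.min(0).round(3),P.max(0).round(3))
    P=C[box&(Z>.075)&(Y<.062)];print("post",len(P),P.mean(0).round(4),P.min(0).round(3),P.max(0).round(3))
    P=C[box&(abs(Z-.062)<.004)&(Y<.075)];print("block",len(P),P.mean(0).round(4),P.min(0).round(3),P.max(0).round(3))
    # whole clamp base edges
    P=C[box&(abs(Z-.012)<.005)&(S<40)];rr=cv2.minAreaRect((P[:,:2]*1000).astype(np.float32));print("base",len(P),rr)
    pb=C[box&(Z>.03)&(Z<.06)&(Y<.02)];rr=cv2.minAreaRect((pb[:,:2]*1000).astype(np.float32));print("bowrect",rr)
    pj=C[j];print("jawrect",cv2.minAreaRect((pj[:,:2]*1000).astype(np.float32)))
E
python3 m.py
```

```text
top hub 145 [ 0.4352 -0.2415  0.0524] [ 0.417 -0.26   0.043] [ 0.453 -0.223  0.057]
top pad 71 [ 0.4439 -0.2202  0.0501] [ 0.416 -0.232  0.042] [ 0.477 -0.2    0.054]
bow 271 [ 0.541 -0.027  0.047] [ 0.488 -0.048  0.041] [ 0.591 -0.     0.053]
post 34 [0.5506 0.0484 0.0858] [0.545 0.041 0.078] [0.56  0.056 0.093]
block 266 [0.5514 0.0501 0.0625] [0.525 0.027 0.058] [0.587 0.075 0.066]
base 513 ((566.1364135742188, 129.31991577148438), (153.56610107421875, 90.24930572509766), 80.03858947753906)
bowrect ((541.7357788085938, -8.092533111572266), (65.78993225097656, 100.14226531982422), 80.18159484863281)
jawrect ((439.385009765625, -234.4467010498047), (47.27983856201172, 68.69671630859375), 66.45054626464844)
scene hub 90 [ 0.4375 -0.2382  0.0509] [ 0.419 -0.258  0.044] [ 0.454 -0.22   0.057]
scene pad 55 [ 0.4477 -0.2174  0.0467] [ 0.421 -0.231  0.042] [ 0.48  -0.197  0.053]
bow 242 [ 0.545 -0.025  0.046] [ 0.491 -0.045  0.036] [ 0.594 -0.     0.053]
post 43 [0.5542 0.0537 0.0836] [0.546 0.045 0.075] [0.561 0.059 0.09 ]
block 230 [0.5547 0.0543 0.0618] [0.526 0.029 0.058] [0.579 0.075 0.065]
base 749 ((567.531005859375, 131.13690185546875), (153.6259765625, 90.05292510986328), 80.05091094970703)
bowrect ((542.0130004882812, -6.084403991699219), (65.17356872558594, 101.31678771972656), 80.73558044433594)
jawrect ((439.60662841796875, -232.928955078125), (50.40269088745117, 69.3665542602539), 65.15933227539062)
```

View pics/crop1.png

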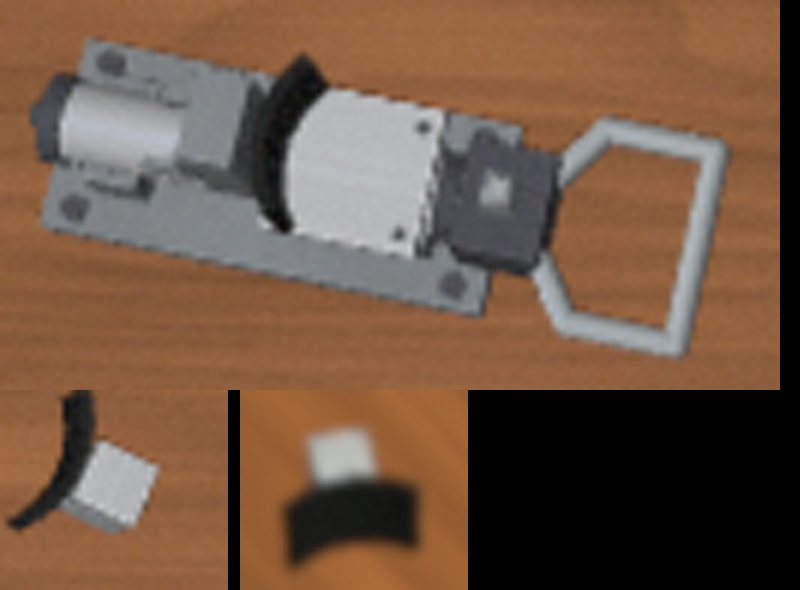

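The crop shows the clamp yawed about 10° (rod towards −y). The post top is at (495,190) in the crop, and the jaw has its hub to the lower right of its pad. First move: go above the jaw and turn to its hub.

```bash
python3 -m creep '[[0,0,0.94,0.88,0.85,0,-1],[0,0,0.94,0.88,0.85,0,-1],[0,0,0.94,0.88,0.85,0,-1],[0,0,0.94,0.88,0.85,0,-1],[0,0,0.94,0.88,0.85,0,-1]]'; python3 -m creep '[[0,0,0.94,0.88,0.85,0,-1],[0,0,0.94,0.88,0.85,0,-1],[0,0,0.94,0.88,0.85,0,-1],[0,0,0.94,0.88,0.85,0,-1],[0,0,0.94,0.88,0.85,0,-1]]'
cat > fit.py <<'E'
from h import *
from scipy.optimize import minimize
# refine: top-surface-only centroids and min rects
def rect(P): return cv2.minAreaRect((P[:,:2]*1000).astype(np.float32))
for n in("top","scene"):
    F=r.grab_frame(n);C=cloud(F);I=F["pixels"].astype(int).sum(-1)/3;X,Y,Z=C[...,0],C[...,1],C[...,2]
    h=C[(abs(X-.436)<.03)&(abs(Y+.242)<.03)&(Z>.047)&(Z<.06)&(I>120)]
    if len(h)>20: print(n,"hub",len(h),np.round(h.mean(0),4),rect(h))
    else: print(n,"hub hidden",len(h))
    b=C[(X>.45)&(X<.65)&(Y<.08)&(Y>.02)&(abs(Z-.062)<.004)&(I<90)]
    print(n,"block",len(b),np.round(b.mean(0),4),rect(b))
    for x in r.tip_of(F,"post_seat")[:1]+r.tip_of(F,"rod")[:1]: print(pt(F,*x["location"],.062),x["p"])
s=r.read_state();print(np.round(s["tool_pos"],4),np.round(s["ee_rot"],4),np.round(s["q"],2))
E
python3 fit.py
```

```text
clock: 1.32
tool_pos: [0.3044, -0.3673, 0.2314]
ee_rot: [0.0, 0.931, 0.365, 0.0]
contact_force: [1.0, 0.3, -0.6]
opening: 0.0855
gripper_force: 0.0
clock: 1.73
tool_pos: [0.4366, -0.2397, 0.2315]
ee_rot: [0.0, 0.837, 0.547, 0.0]
contact_force: [-0.3, -1.0, 0.7]
opening: 0.0856
gripper_force: 0.0
top hub hidden 0
top block 269 [0.5508 0.0504 0.0623] ((555.5608520507812, 53.63865661621094), (50.969512939453125, 56.2780876159668), 81.52120208740234)
[0.55653911 0.04718661 0.062     ] 0.61
[0.55212016 0.05399327 0.062     ] 0.59
scene hub 87 [ 0.4375 -0.2383  0.0514] ((437.20703125, -238.020751953125), (33.0598258972168, 29.872777938842773), 64.9395751953125)
scene block 184 [0.5586 0.0574 0.0617] ((555.000732421875, 55.681941986083984), (43.519222259521484, 47.64356994628906), 77.76123809814453)
[0.55798202 0.04774597 0.062     ] 0.64
[0.55664961 0.05092194 0.062     ] 0.88
[ 0.435  -0.2418  0.2313] [-0.000e+00  8.387e-01  5.445e-01 -1.000e-04] [-0.74  0.25  1.58 -0.    1.31 -0.32]
```

```bash
python3 -m creep '[[0,0,0,0.04,0.07,-1,-1],[0,0,0,0,0,-1,-1],[0,0,0,0,0,-1,-1],[0,0,0,0,0,-1,-1],[0,0,0,0,0,-1,-1]]'; python3 -m creep '[[0,0,0,0,0,-0.9,-1],[0,0,0,0,0,-0.7,-1],[0,0,0,0,0,-0.5,-1],[0,0,0,0,0,0,-1],[0,0,0,0,0,0,0.2]]';python3 -m creep '[[0,0,0,0,0,0,1],[0,0,0,0,0,0,1],[0,0,0,0,0,0,1],[0,0,0,0,0,0,1],[0,0,0,0,0,0,1]]'
```

```text
clock: 2.45
tool_pos: [0.4359, -0.2402, 0.0802]
ee_rot: [0.0, 0.839, 0.544, 0.0]
contact_force: [0.7, -0.0, -0.0]
opening: 0.0853
gripper_force: 0.0
clock: 2.87
tool_pos: [0.4361, -0.2399, 0.0183]
ee_rot: [-0.0, 0.839, 0.544, -0.0]
contact_force: [0.3, -0.2, 0.8]
opening: 0.0754
gripper_force: 0.0
clock: 3.28
tool_pos: [0.4371, -0.2395, 0.0193]
ee_rot: [0.001, 0.838, 0.545, 0.0]
contact_force: [0.0, 0.3, 6.2]
opening: 0.0295
gripper_force: 59.7
```

```bash
python3 -m creep '[[0,0,0,0,0,0.5,1],[0,0,0,0,0,1,1],[0,0,0,0,0,1,1],[0,0,0,0,0,1,1],[0,0,0,0,0,0.5,1]]'; python3 -m creep '[[0,0,0.28,0.38,0.96,0,1],[0,0,0.28,0.38,0.96,0,1],[0,0,0.28,0.38,0.96,0,1],[0,0,0.28,0.38,0.96,0,1],[0,0,0.28,0.38,0.96,0,1]]';python3 -m creep '[[0,0,0.47,0.3,0.5,0,1],[0,0,0.47,0,0,0,1],[0,0,0.46,0,0,0,1],[0,0,0,0,0,0,1]]'
python3 - <<'E'
from h import *
s=r.read_state();t=s["tool_pos"];print(np.round(t,4),np.round(s["ee_rot"],4),s["opening"],np.round(s["contact_force"],1))
ims=[]
for n in("top","scene"):
    F=r.grab_frame(n);T=np.linalg.inv(F["world_from_camera"]);p=T[:3,:3]@(t-[0,0,.0])+T[:3,3];u=F["K"]@p;u=u[:2]/u[2];print(n,u)
    a,b=int(u[0]),int(u[1]);ims.append(cv2.resize(F["pixels"][max(0,b-50):b+50,a-65:a+65],(400,308),interpolation=cv2.INTER_CUBIC))
cv2.imwrite("pics/held.png",np.hstack(ims))
E
```

```text
clock: 3.7
tool_pos: [0.4374, -0.2397, 0.1418]
ee_rot: [0.002, 0.838, 0.545, 0.001]
contact_force: [1.0, -0.2, -0.9]
opening: 0.0294
gripper_force: 59.5
clock: 4.12
tool_pos: [0.4939, -0.0936, 0.1385]
ee_rot: [0.0, 0.803, 0.596, -0.0]
contact_force: [0.6, 0.3, -0.8]
opening: 0.0295
gripper_force: 59.5
clock: 4.45
tool_pos: [0.5026, -0.0796, 0.1383]
ee_rot: [-0.0, 0.765, 0.644, -0.0]
contact_force: [0.1, 0.4, -1.9]
opening: 0.0292
gripper_force: 59.5
[ 0.5026 -0.0796  0.1383] [-1.000e-04  7.649e-01  6.441e-01 -1.000e-04] 0.029248706536351338 [ 0.1  0.4 -1.9]
top [329.05638985 193.00701008]
scene [299.50379098 182.48027544]
```

View pics/held.png

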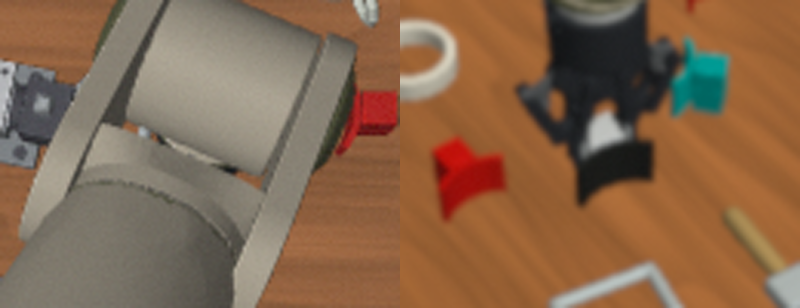

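The left half (top view) has the jaw hidden by the arm. The right half (scene view) shows the jaw upright in the fingers at (615,160), hollow towards the clamp.

```bash
python3 - <<'E'
from h import *
s=r.read_state();t=s["tool_pos"]
a=np.radians(-100);ex=np.array([np.cos(a),np.sin(a)]);ey=np.array([-ex[1],ex[0]])
for n in("scene","top"):
    F=r.grab_frame(n);C=cloud(F);I=F["pixels"].astype(int).sum(-1)/3
    d=C[...,:2]-t[:2];U=d@ex*1000;V=d@ey*1000;Z=C[...,2]*1000
    if n=="scene":
        m=(abs(V)<45)&(U<-10)&(U>-60)&(Z>115)&(Z<180)&(I<80);P=np.c_[U[m],V[m],Z[m]]
        print("pad",len(P),np.percentile(P,[2,50,98],axis=0).round(1))
        for v in range(-35,36,10):
            q=P[(abs(P[:,1]-v)<5)];print(v,len(q),np.median(q[:,0]).round(1) if len(q) else'',q[:,2].min().round(1) if len(q) else '',q[:,2].max().round(1) if len(q) else '')
        p=np.polyfit(P[:,1],P[:,0],2);print("symm axis V",-p[1]/2/p[0],np.polyval(p,-p[1]/2/p[0]))
    c=np.array([.552,.0505]);d=C[...,:2]-c;u=d@ex*1000;v=d@ey*1000
    m=(abs(u)<14)&(abs(v)<14)&(Z>72);Q=np.c_[u[m],v[m],Z[m]]
    print(n,"post rel .552,.0505:",len(Q));print(Q[np.argsort(-Q[:,2])].round(1)[:45:2].tolist())
    m=(abs(u)<35)&(abs(v)<35)&(abs(Z-62)<3)&(I<90);q=np.c_[u[m],v[m]];print("block",np.percentile(q,[3,97],axis=0).round(1))
    m=(u>60)&(u<110)&(abs(v)<60)&(Z>25)&(Z<60)
    if m.sum():
        w=m&(u>76);print("bar u",np.percentile(u[w],[2,50,98]).round(1),"v",np.percentile(v[m],[1,99]).round(1),"slope",np.polyfit(v[w],u[w],1).round(3))
E
```

```text
pad 358 [[-31.9 -31.  125.3]
 [-23.6  -1.  149.9]
 [-17.8  35.  170.4]]
-35 14 -30.7 129.7 168.6
-25 66 -27.2 124.3 177.8
-15 55 -22.3 122.2 179.4
-5 48 -20.3 125.2 170.4
5 47 -20.2 121.9 169.5
15 45 -21.9 125.3 170.2
25 45 -25.6 122.9 178.9
35 38 -28.8 124.2 169.0
symm axis V 2.040127592950621 -20.12495038095086
scene post rel .552,.0505: 44
[[2.0, 1.6, 88.8], [-3.2, -3.9, 88.0], [-2.1, -1.8, 87.8], [-7.8, 6.3, 87.5], [-3.3, 1.5, 87.2], [-5.9, 2.7, 87.1], [-7.5, -1.8, 86.4], [-1.5, 3.3, 86.1], [-0.4, 5.4, 85.9], [-6.0, 0.1, 85.6], [1.9, 1.7, 85.0], [4.4, 5.8, 84.4], [-4.5, -6.0, 84.2], [2.4, 6.7, 83.3], [-5.8, 8.0, 81.9], [-7.2, 3.3, 80.8], [-5.3, -0.3, 80.4], [-9.1, 1.6, 78.0], [-7.4, 3.5, 77.1], [-7.7, -4.5, 76.8], [-5.8, -2.7, 75.5], [2.6, 6.7, 74.8]]
block [[-24.4 -20.9]
 [ 14.5  24.5]]
bar u [76.8 81.3 88.2] v [-48.2  50.2] slope [2.0000e-03 8.1949e+01]
top post rel .552,.0505: 35
[[-1.1, -4.5, 90.6], [3.8, -3.5, 90.6], [5.5, -0.3, 89.4], [4.9, 2.3, 88.9], [4.3, 4.9, 88.6], [1.0, -3.5, 88.0], [6.4, -5.0, 87.7], [2.2, 2.2, 86.8], [-2.8, 1.3, 86.5], [7.6, 0.9, 85.9], [3.6, -5.0, 85.3], [-4.5, -3.9, 84.4], [7.9, -1.3, 84.2], [-4.2, 6.8, 84.2], [6.3, -6.5, 82.4], [8.5, -5.6, 80.4], [0.9, -6.9, 78.9], [8.4, -7.2, 75.0]]
block [[-25.  -23.4]
 [ 19.1  23.2]]
bar u [81.7 85.5 90.9] v [-3.8  2.8] slope [-0.509 85.962]
```

```bash
python3 -m creep '[[0,0,0,0.32,0.88,0,1],[0,0,0,0.32,0.88,0,1],[0,0,0,0.32,0.88,0,1],[0,0,0,0.32,0.87,0,1],[0,0,0,0.34,0.87,0,1]]'; python3 -m creep '[[0,0,0,0,0,-0.4,1],[0,0,0,0,0,-0.3,1],[0,0,0,0,0,-0.2,1],[0,0,0,0,0,-0.1,1],[0,0,0,0,0,0,1]]'
```

```text
clock: 5.07
tool_pos: [0.5515, 0.0524, 0.1383]
ee_rot: [-0.0, 0.766, 0.643, -0.0]
contact_force: [-0.5, -0.2, -2.1]
opening: 0.0293
gripper_force: 59.6
clock: 5.48
tool_pos: [0.5509, 0.0505, 0.1076]
ee_rot: [-0.001, 0.766, 0.643, -0.001]
contact_force: [0.0, -0.2, -2.2]
opening: 0.0289
gripper_force: 59.6
```

```bash
python3 -m creep '[[0,0,0,0,0,-0.1,1],[0,0,0,0,0,-0.1,1],[0,0,0,0,0,0,1]]'; python3 -m creep '[[0,0,0,0,0,-0.1,1],[0,0,0,0,0,-0.1,1],[0,0,0,0,0,0,1]]'
```

```text
clock: 5.73
tool_pos: [0.5511, 0.051, 0.102]
ee_rot: [-0.0, 0.766, 0.643, -0.0]
contact_force: [-0.0, -0.0, -2.3]
opening: 0.0293
gripper_force: 59.6
clock: 5.98
tool_pos: [0.5512, 0.0515, 0.0959]
ee_rot: [-0.0, 0.766, 0.643, 0.0]
contact_force: [0.9, 2.0, -1.7]
opening: 0.0289
gripper_force: 59.6
```

```bash
python3 -m creep '[[0,0,0,0,0,-0.1,1],[0,0,0,0,0,-0.1,1],[0,0,0,0,0,-0.1,1],[0,0,0,0,0,0,1]]'; python3 -m creep '[[0,0,0,0,0,-0.1,1],[0,0,0,0,0,-0.1,1],[0,0,0,0,0,0,1]]'
```

```text
clock: 6.32
tool_pos: [0.5511, 0.0516, 0.0866]
ee_rot: [-0.0, 0.766, 0.643, -0.0]
contact_force: [1.0, 4.1, -2.8]
opening: 0.0294
gripper_force: 59.6
clock: 6.57
tool_pos: [0.5515, 0.0515, 0.0813]
ee_rot: [0.0, 0.766, 0.643, 0.0]
contact_force: [1.5, 4.5, 1.5]
opening: 0.0295
gripper_force: 59.8
```

```bash
python3 -m creep '[[0,0,0,0,0,-0.05,1],[0,0,0,0,0,0,1]]'; python3 -m creep '[[0,0,0,0,0,-0.04,1],[0,0,0,0,0,0,1]]'
```

```text
clock: 6.73
tool_pos: [0.5515, 0.0515, 0.0812]
ee_rot: [0.0, 0.766, 0.643, 0.0]
contact_force: [-5.6, 4.9, 15.1]
opening: 0.0294
gripper_force: 61.6
clock: 6.9
tool_pos: [0.5515, 0.0516, 0.0811]
ee_rot: [0.0, 0.766, 0.643, 0.0]
contact_force: [-8.9, 4.4, 25.0]
opening: 0.0292
gripper_force: 63.0
```

```bash
python3 -m creep '[[0,0,0,0,0,0.08,0.2],[0,0,0,0,0,0,-1],[0,0,0,0,0,0,-1],[0,0,0,0,0,0,-1],[0,0,0,0,0,0,-1]]'; python3 -m creep '[[0,0,0,0,0,0.3,-1],[0,0,0,0,0,1,-1],[0,0,0,0,0,1,-1],[0,0,0,0,0,1,-1]]'; python3 -m creep '[[0,0,-1,-0.1,-0.8,0.2,-1],[0,0,-1,-0.1,-0.8,0,-1],[0,0,-1,-0.1,-0.8,0,-1],[0,0,-1,-0.1,-0.8,0,-1],[0,0,-1,-0.1,-0.8,0,-1]]'
python3 - <<'E'
from h import *
s=r.read_state();print(s["tool_pos"],s["ee_rot"],s["opening"])
ims=[]
ex=np.array([-.1736,-.9848]);ey=np.array([.9848,-.1736])
for n,(x,y,w,h) in(("top",(230,135,100,75)),("scene",(275,200,100,75))):
    F=r.grab_frame(n);ims.append(cv2.resize(F["pixels"][y:y+h,x:x+w],(400,300),interpolation=cv2.INTER_CUBIC))
    C=cloud(F);d=C[...,:2]-[.552,.0505];u=d@ex*1000;v=d@ey*1000;Z=C[...,2]*1000;I=F["pixels"].mean(-1)
    m=(abs(u)<20)&(abs(v)<20)&(Z>95)&(I>110)
    if m.sum():print(n,"hub top",m.sum(),np.percentile(Z[m],[10,50,90]),u[m].mean(),v[m].mean())
    m=(abs(u)<40)&(abs(v)<40)&(Z>95)
    if m.sum():print("jaw",np.percentile(Z[m],[50,95]))
cv2.imwrite("pics/fit.png",np.hstack(ims))
E
```

```text
clock: 7.32
tool_pos: [0.5511, 0.0511, 0.0806]
ee_rot: [-0.0, 0.766, 0.643, -0.0]
contact_force: [-0.4, 0.3, 0.9]
opening: 0.0805
gripper_force: 0.0
clock: 7.65
tool_pos: [0.5511, 0.0513, 0.1817]
ee_rot: [-0.0, 0.766, 0.643, -0.0]
contact_force: [1.5, 0.4, 0.3]
opening: 0.0854
gripper_force: 0.0
clock: 8.07
tool_pos: [0.536, -0.0698, 0.1867]
ee_rot: [0.0, 0.888, 0.46, 0.0]
contact_force: [0.6, 0.4, 0.1]
opening: 0.0856
gripper_force: 0.0
[ 0.53603471 -0.0698212   0.18667743] [2.38802328e-04 8.87684260e-01 4.60452579e-01 1.43111986e-04] 0.08564003377854038
jaw [112.61680034 114.77206478]
scene hub top 159 [109.9633038  113.41777439 115.62871466] -1.7313358930496987 1.7240855303188871
jaw [111.30583779 115.59256814]
```

View pics/fit.png

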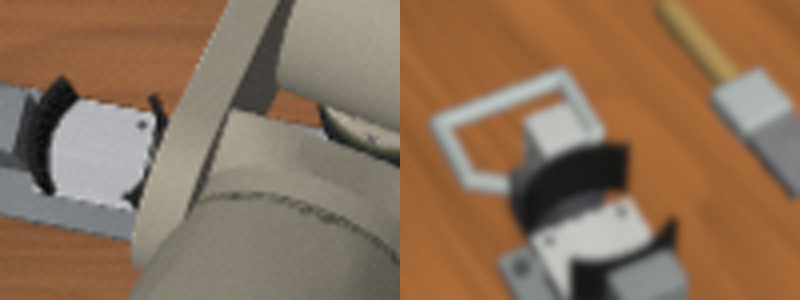

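The jaw sits over the post with its hollow facing the fixed jaw (scene half at (580,165)). Its hub top is 114 mm up, as it must be. Next is the bow bar.

```bash
python3 -m creep '[[0,0,-1,0,0.24,-0.3,-0.3],[0,0,-1,0,0.24,-0.3,-0.3],[0,0,-1,0,0.24,-0.3,-0.3],[0,0,-1,0,0.24,-0.3,-0.3],[0,0,-1,0.03,0.25,-0.3,-0.3]]'; python3 -m creep '[[0,0,-1,0,0,0,-0.3],[0,0,-1,0,0,0,-0.3],[0,0,-1,0,0,0,-0.3],[0,0,-1,0,0,0,-0.3],[0,0,-1,0,0,0,-0.3]]'; python3 -m creep '[[0,0,-1,0,0,0,-0.3],[0,0,-1,0,0,0,-0.3],[0,0,-0.96,0,0,0,-0.3],[0,0,0,0,0,0,-0.3]]'
```

```text
clock: 8.58
tool_pos: [0.5372, -0.0314, 0.141]
ee_rot: [0.0, 0.966, 0.258, 0.0]
contact_force: [-0.4, -0.6, 0.4]
opening: 0.0558
gripper_force: 0.0
clock: 9.0
tool_pos: [0.5373, -0.0317, 0.1414]
ee_rot: [-0.0, 0.999, 0.043, 0.0]
contact_force: [-0.5, 0.2, 0.3]
opening: 0.0557
gripper_force: 0.0
clock: 9.33
tool_pos: [0.5373, -0.0318, 0.1414]
ee_rot: [-0.0, 0.996, -0.085, 0.0]
contact_force: [-0.0, 0.1, -0.2]
opening: 0.0554
gripper_force: 0.0
```

```bash
python3 -m creep '[[0,0,0,0,-0.05,-0.9,-0.3],[0,0,0,0,0,-0.9,-0.3],[0,0,0,0,0,-0.9,-0.3],[0,0,0,0,0,-0.7,-0.3],[0,0,0,0,0,0,-0.3]]'; python3 -m creep '[[0,0,0,0,0,-0.4,-0.3],[0,0,0,0,0,-0.15,-0.3],[0,0,0,0,0,0,0.3],[0,0,0,0,0,0,1],[0,0,0,0,0,0,1]]';  python3 -m creep '[[0,0,0,0,0,0,1],[0,0,0,0,0,0,1],[0,0,0,0,0,0,1],[0,0,0,0,0,0,1]]'
```

```text
clock: 9.75
tool_pos: [0.5351, -0.033, 0.0356]
ee_rot: [-0.001, 0.997, -0.083, -0.003]
contact_force: [-0.3, -0.4, 0.2]
opening: 0.0554
gripper_force: 0.0
clock: 10.17
tool_pos: [0.5377, -0.034, 0.0236]
ee_rot: [0.0, 0.996, -0.084, 0.001]
contact_force: [0.3, -0.8, 0.1]
opening: 0.0199
gripper_force: 0.0
clock: 10.5
tool_pos: [0.5376, -0.0343, 0.0236]
ee_rot: [0.0, 0.996, -0.085, 0.001]
contact_force: [-2.1, -2.2, 6.6]
opening: 0.0101
gripper_force: 58.5
```

```bash
python3 -m creep '[[0,0,0,-0.026,-0.148,0,1],[0,0,0,-0.052,-0.295,0,1],[0,0,0,-0.052,-0.295,0,1],[0,0,0,-0.052,-0.295,0,1],[0,0,0,-0.052,-0.295,0,1]]'; python3 -m creep '[[0,0,0,-0.026,-0.148,0,1],[0,0,0,0,0,0,1],[0,0,0,0,0,0,1]]'
cat > tr.py <<'E'
from h import *
import sys
ex=np.array([-.1736,-.9848]);ey=np.array([.9848,-.1736])
s=r.read_state();d=s["tool_pos"][:2]-[.5376,-.0343];print("tcp u,v mm",d@ex*1e3,d@ey*1e3,s["contact_force"],s["opening"],s["clock"])
ims=[]
for n,(x,y,w,h) in(("top",(230,135,100,75)),("scene",(275,190,100,75))):
    F=r.grab_frame(n);ims.append(cv2.resize(F["pixels"][y:y+h,x:x+w],(400,300),interpolation=cv2.INTER_CUBIC))
    C=cloud(F);d=C[...,:2]-[.552,.0505];u=d@ex*1000;v=d@ey*1000;Z=C[...,2]*1000;I=F["pixels"].mean(-1)
    m=(u>-20)&(u<75)&(abs(v)<20)&(Z>95)&(Z<118)&(I>110)
    if m.sum()>10:print(n,"hub top",m.sum(),np.median(Z[m]),u[m].mean(),v[m].mean())
cv2.imwrite(f"pics/{sys.argv[1]}.png",np.hstack(ims))
E
python3 tr.py pull1
```

```text
clock: 10.92
tool_pos: [0.5307, -0.0726, 0.0236]
ee_rot: [-0.001, 0.996, -0.085, 0.001]
contact_force: [1.5, 12.3, 8.3]
opening: 0.0101
gripper_force: 58.9
clock: 11.17
tool_pos: [0.53, -0.0769, 0.0236]
ee_rot: [-0.001, 0.996, -0.085, 0.001]
contact_force: [1.2, 11.4, 8.0]
opening: 0.0098
gripper_force: 58.9
tcp u,v mm 43.28259962012065 -0.12262870718309236 [ 1.24171646 11.38151936  8.01798179] 0.009783183408436752 11.1667
scene hub top 149 113.15879744701441 41.91063836983817 0.7382328453739416
```

View pics/pull1.png

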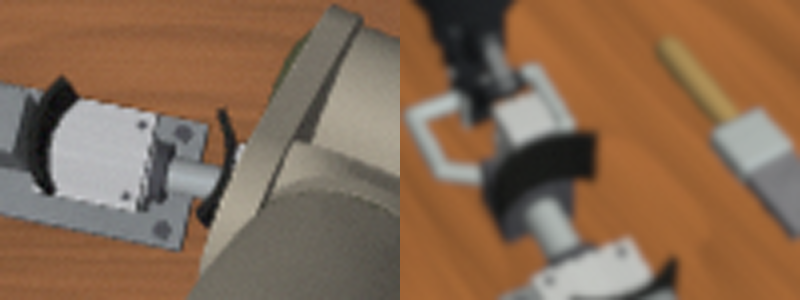

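The rod is out by about 43 mm, measured both by the TCP and by the hub's shift, with the jaw still home. No groove is visible yet at the mouth (scene crop (555,245)).

```bash
python3 -m creep '[[0,0,0,-0.017,-0.1,0,1],[0,0,0,0,0,0,1],[0,0,0,0,0,0,1]]'; python3 tr.py pull2; python3 - <<'E'
from h import *
F=r.grab_frame("scene");G=r.grab_frame("top")
a=cv2.resize(F["pixels"][235:270,300:340],(400,350),interpolation=cv2.INTER_CUBIC);b=cv2.resize(G["pixels"][165:195,258:298],(400,300),interpolation=cv2.INTER_CUBIC)
o=np.zeros((350,800,3),np.uint8);o[:,:400]=a;o[:300,400:]=b;cv2.imwrite("pics/groove.png",o)
E
```

```text
clock: 11.52
tool_pos: [0.5295, -0.0796, 0.0236]
ee_rot: [-0.001, 0.996, -0.085, 0.001]
contact_force: [1.0, 11.6, 7.9]
opening: 0.0099
gripper_force: 58.9
tcp u,v mm 45.98840364725833 -0.12598958846691724 [ 0.96874395 11.59382894  7.93510332] 0.009852968639294442 11.5167
scene hub top 149 112.85218896596983 44.36040541931919 1.3420996572066262
```

View pics/groove.png

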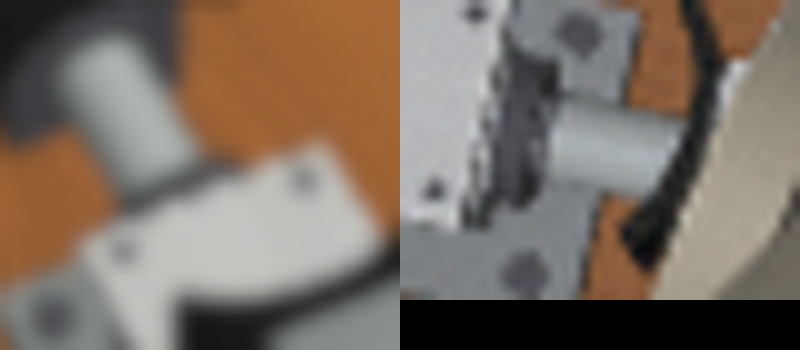

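The crop shows the dark groove meeting the dark collar at the mouth, (170,190) on the left and (545,140) on the right. Travel measures about 46 mm both ways, so I'll add a small margin.

```bash
python3 -m creep '[[0,0,0,-0.008,-0.05,0,1],[0,0,0,0,0,0,1],[0,0,0,0,0,0,1],[0,0,0,0,0,0,1]]'; python3 tr.py pull3; python3 - <<'E'
from h import *
F=r.grab_frame("scene");G=r.grab_frame("top")
a=cv2.resize(F["pixels"][235:270,300:340],(400,350),interpolation=cv2.INTER_CUBIC);b=cv2.resize(G["pixels"][165:195,258:298],(400,300),interpolation=cv2.INTER_CUBIC)
o=np.zeros((350,800,3),np.uint8);o[:,:400]=a;o[:300,400:]=b;cv2.imwrite("pics/groove2.png",o)
E
```

```text
clock: 12.05
tool_pos: [0.5293, -0.081, 0.0236]
ee_rot: [-0.001, 0.996, -0.085, 0.001]
contact_force: [1.6, 12.1, 8.2]
opening: 0.0104
gripper_force: 59.0
tcp u,v mm 47.40331599992174 -0.1190639809043001 [ 1.63170582 12.11212636  8.22656075] 0.010355894307576862 12.05
top hub top 14 114.10848949439773 35.381351468222284 5.724852598461458
scene hub top 149 113.16418619638624 45.51203931070354 1.029797357036532
```

View pics/groove2.png

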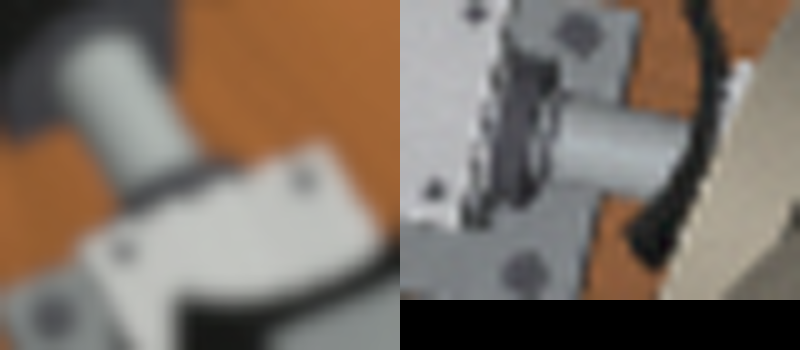

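A bright sliver now shows between the collar and the dark groove in the right half at (540,145), so the groove is just clear at about 47 mm.

```bash
python3 -c "
from plant import r
print(r.hand_in())"
```

```text
the job is handed in; nothing more can be done
None
```

The curved jaw is fully home on the post with its hollow facing the fixed jaw, and the arm is holding the rod by its bow handle at about 47 mm out, with the groove just clear of the barrel's mouth; the job was handed in at about 12 s.

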